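Find the road segment that rocks and press it home

TASK

One of the five identical road segments on the diorama board was not clipped home and rocks end to end. With the fingertips press lightly on one end of a segment, one segment after another, until you find the one that tips, then press that one firmly straight down in its middle until it is fully home and lies flat, and move clear. Only press: grip and lift nothing, do not slam or lean hard on any segment, and leave everything else standing where it is.

Things in the scene. Friction and masses are not known exactly. Their poses are not given: they have to be found in the camera images.
- board: plywood diorama board, 260 (x) by 600 (y) by 18 mm thick, fixed for the episode; origin at the centre of its underside on the counter. Along its far (+x) side runs a brown resin cliff edge up to about 55 mm above the counter, 60 to 130 mm from the middle line. The row of road segments lies along y at x = -35 mm of the board frame, middles at y = -216, -108, 0, 108, 216 mm, road surfaces 30 to 40 mm above the counter.
- segment_a: one of five identical dark-grey plastic road segments (which letter lies where in the row is drawn anew each time). 70 mm wide (x), 92 mm long (y, along the row). Origin: middle of the underside of its 5 mm deck, on its rocking axis (own x); z up. The road surface is 5 mm above the origin, flat over 58 mm between kerbs 2 mm higher; a skirt hangs 5 mm below the origin.
- segment_b: as segment_a. Whichever segment is home: its deck lies on a cork riser and a tongue in its middle is fully in its slot. A light press near an end, 34 to 38 mm from the middle along y, sinks only by the spring of the cork, about 25 N per mm, and comes back. In the middle it is hard.
- segment_c: as segment_a. The risers differ in height by up to 5 mm from one another and the skirts hide the gaps, so the height of a segment does not tell whether it is loose; only its rocking does.
- segment_d: as segment_a. Whichever segment is loose (exactly one): its tongue stands in the mouth of its slot, so the deck is 4 mm above the cork. An end gives way at about 1 N and goes down about 4 mm until it meets the cork (tilt about 0.1 rad, about its own x); it may stay tipped when let go.
- segment_e: as segment_a. Seating the loose one, whichever it is: its tongue is a press fit that takes 12 to 16 N straight down on the middle (within about 6 mm of it); it then goes 4 mm down onto the springy cork, levels out and stays. Presses near its end do not seat it. No segment may get more than 60 N.
- knight: black ceramic chess knight, 70 mm tall, base 35 mm across, standing loose on the board's near verge; origin under its base. Leave alone.
- tree: model fir tree, 70 mm tall, 34 mm across, loose on the board between road and cliff; origin under its foot. Leave alone.
- paint_pot: small grey paint pot, 28 mm across, 45 mm tall, loose on the board's near verge; origin under its base. Leave alone.
- stand: aluminium miniature stand, 66 mm tall, base 48 mm across, loose on the counter to the left (+y) of the board; origin under its base. Leave alone.
- half_piece: spare half-length road piece, 70 by 46 by 12 mm, lying loose on the counter to the right (-y) of the board, not part of the road. Leave alone.
- glue: white glue bottle, 42 mm across, 85 mm tall, on the counter to the right (-y) of the board; origin under its base. Leave alone.

How it is judged:
By the outcome, as a careful person would: the job done as asked, in the order asked, and still so for the second after the job is handed in, with the robot touching nothing.
It also fails if it takes over 54 s, if anything falls off the work surface, if the arm or the gripper's body presses on something with over 40 N, if the wrist force passes 120 N, or if a joint passes its speed limit or range.

ROBOT

A 6-joint arm with a two-finger parallel gripper is mounted at the origin on the work surface. World frame = base frame: x ahead of the robot, y to its left, z up, the work surface at z = 0. Lengths are in m, angles in rad, forces in N, time in s.
With the tool pointing down it reaches from about 0.325 to 0.9 m from the base axis. Payload 6.1 kg.
Tool frame: the origin (TCP) lies midway between the tips of the shut fingers; the grasp point (between the pads) lies 19 mm behind it; x points along the fingers, y is the direction in which the jaws open and shut, and the axes are right-handed (so a half turn about x gives the same grasp; the last joint's range is limited). The gripper opens to 87 mm and grips with 3 to 60 N. Pads are 19 mm wide; open, the fingers measure 117 mm over their backs; the gripper's body (75 mm by 190 mm) begins 51 mm behind the grasp point.
Start: joints at [1.217, 0.22, 1.526, -0, 1.395, -0.126], TCP at [0.141, 0.609, 0.223] pointing down, gripper open.
Joint ranges: [-2.98, 2.98], [-0.91, 2.08], [0.09, 2.57], [-1.24, 4.39], [0.2, 2.65], [-2.68, 2.68]. Speed limits (rad/s): [2.57, 2.57, 3.01, 3.14, 3.14, 3.14].

INTERFACE

Orientations are given as [roll, pitch, yaw] about the fixed x, y, z axes, in that order (R = Rz(yaw) Ry(pitch) Rx(roll)).
In Python, from cell import manip gives the robot as it stands.
- The arm moves only by the tool arm_command, never from a script. Its argument "series" is a list of rows, each a list of 4 numbers: the shift along the tool's x, y, z in mm, then the turn about the tool's x in degrees. A call has 1 to 12 rows; each row shifts and turns the commanded pose from where the row before left it, along the tool's axes as they then stand; what a row does not reach is not made up. A row lasts 1/12 s, in which the tool goes at most 41.7 mm and 7.16 degrees, less where a joint would pass 70% of its speed; a pose out of reach is approached as far as the arm can. A call with a gripper value outside its range is refused whole. "jaw" is the closure in counts, from 0 (fully open) to 255 (shut), set as the call begins (left out, the last holds). The fingers move at their own pace and stop on an object; "force" is the grip in N (left out, the last holds). Time passes only in rows, so rows that do not move let the fingers close. It gives the time, the measured TCP pose, the force and the opening at its end, in the units of the state.
- manip.get_state(): the state, without advancing time (a new reading comes with each control period).
- manip.snapshot(name): name is "scene" or "top" or "wrist"; returns the picture (480x640x3 uint8, blue, green, red); there is no depth.
- manip.camera_params(name): a dict with "K" (3x3 intrinsics, pixels), "position" and "attitude" of the camera in the world. Camera axes: x right, y up, looking along -z (the intrinsics and any distortion apply to the point x, -y, -z); pixel columns grow to the right and rows downward; lengths in m; the calibration is good to about 2 mm. A picture is of the moment at which its call begins: read the wrist's pose just before it. camera_params takes no time and is no camera call; for the wrist camera it gives the pose at the moment of the call.
- manip.finish_job(): hands the job in, once; it reports no verdict.
The state is a dict: "time_s": time; "joint_positions": joint angles; "joint_velocities": joint speeds; "tau": joint torques, N m; "eef_pos": TCP position; "tool_rot": TCP orientation; "wrist_force": force on the tool from outside, world axes, zero at the start; "torque": the same for the moment, N m; "opening": finger opening in m.
Only numpy, scipy, OpenCV 4.12 (cv2) and the standard library are available. Lean on these libraries where they do the work, as an engineer would, in place of code of your own. Each camera call takes 0.05 s, during which the arm holds its last target.

## Working session

There is one attempt and no reset: what is moved stays moved. The work goes in short steps, Python scripts to look and compute and a tool call to move; the robot and the scene stay as the last step left them, time stands still between calls to the robot, and variables do not carry over. Pictures are saved under pics/ and viewed, and the job is handed in when it is done.

Besides the shell and the picture viewer there is one more tool, called after "Call:" as name(argument=value, ...) on one line, values as JSON. arm_command: Moves the arm, as the interface text tells. Its arguments: {"type":"object","properties":{"series":{"type":"array","items":{"type":"array","items":{"type":"number"}}},"jaw":{"type":"number"},"force":{"type":"number"}},"required":["series"]}

```bash
ls; mkdir -p pics; python3 - <<'E'
from cell import manip
import cv2
s=manip.get_state()
for k in s: print(k,s[k])
for n in("scene","top","wrist"):
    p=manip.camera_params(n);print(n,p)
    cv2.imwrite(f"pics/{n}0.png",manip.snapshot(n))
E
```

```text
pics
time_s 0.0
joint_positions [ 1.21689173e+00  2.21223968e-01  1.52760977e+00  2.29237545e-05
  1.39468304e+00 -1.26131561e-01]
joint_velocities [-0.0007297  -0.00036456 -0.00090709  0.00130052  0.00082266 -0.00094895]
tau [-5.78246381e-04 -4.94623339e+01 -3.87370098e+01  6.99940883e-02
  5.74563432e-02 -1.12177258e-04]
eef_pos [0.14093131 0.60827334 0.2214393 ]
tool_rot [-1.70865291  1.56887207 -1.93642998]
wrist_force [-0.33131364  0.48896149  0.40869073]
torque [ 0.0247938   0.00840665 -0.01207399]
opening 0.08693617114923084
scene {'K': array([[501.4989634 ,   0.        , 326.40034595],
       [  0.        , 501.4989634 , 246.5054952 ],
       [  0.        ,   0.        ,   1.        ]]), 'position': array([1.01681665, 0.68385039, 0.75689522]), 'attitude': array([ 0.89771033, -0.01757723,  2.51179616])}
top {'K': array([[446.40299534,   0.        , 310.95303766],
       [  0.        , 446.40299534, 237.77862772],
       [  0.        ,   0.        ,   1.        ]]), 'position': array([0.35207941, 0.00516922, 1.0406793 ]), 'attitude': array([ 0.17600539, -0.00219419, -1.56558778])}
wrist {'K': array([[387.38260927,   0.        , 320.2712826 ],
       [  0.        , 387.38260927, 235.23446194],
       [  0.        ,   0.        ,   1.        ]]), 'position': array([0.06943779, 0.62424108, 0.38378835]), 'attitude': array([-0.27541504,  0.00262332,  1.34220011])}
```

View pics/scene0.png

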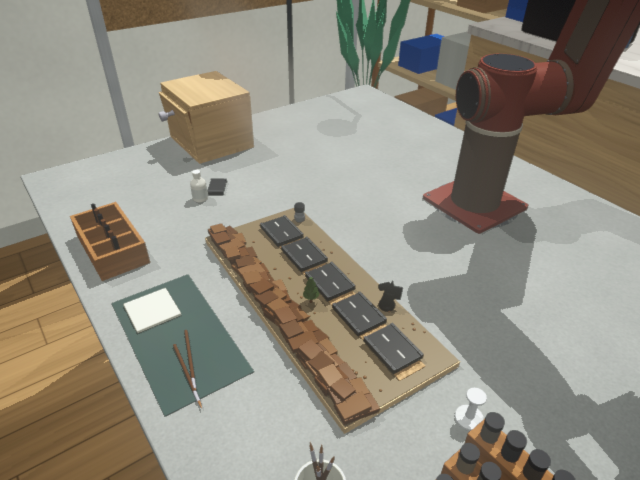

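View pics/top0.png

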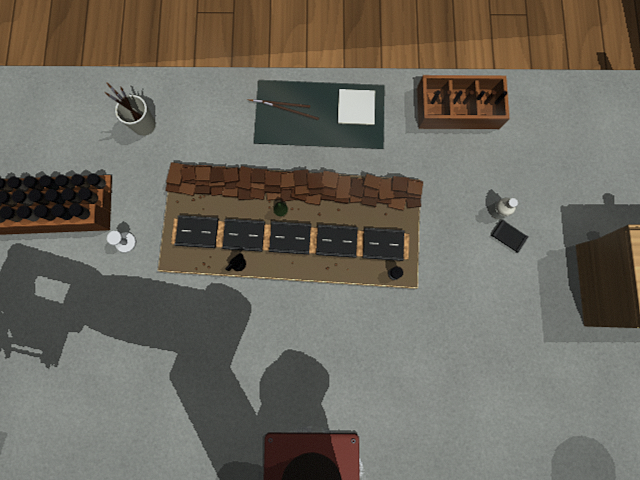

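View pics/wrist0.png

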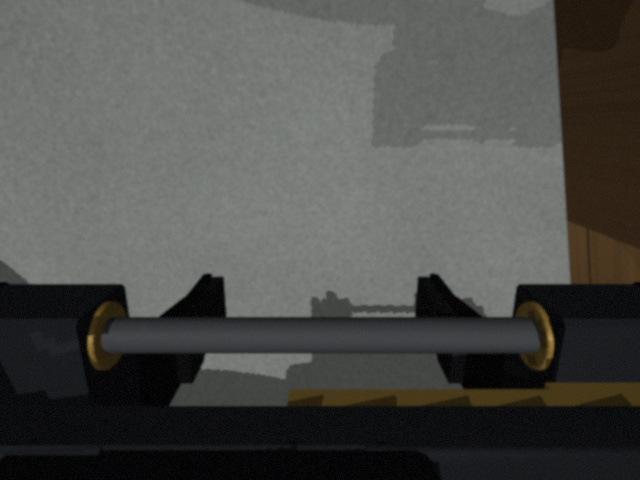

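```bash
cat > h.py <<'E'
import numpy as np,cv2
from scipy.spatial.transform import Rotation as R
def rot(a): return R.from_euler('xyz',a).as_matrix()
def ray(p,u,v):
    K=p['K'];d=np.array([(u-K[0,2])/K[0,0],-(v-K[1,2])/K[1,1],-1]);return np.array(p['position']),rot(p['attitude'])@d
def onz(p,u,v,z):
    o,d=ray(p,u,v);return o+d*(z-o[2])/d[2]
def proj(p,X):
    c=rot(p['attitude']).T@(np.array(X)-p['position']);K=p['K']
    return K[0,0]*c[0]/-c[2]+K[0,2],K[1,1]*-c[1]/-c[2]+K[1,2]
E
python3 - <<'E'
from cell import manip
from h import *
s=manip.get_state();M=rot(s['tool_rot']);print(M.round(3))
C={}
for n in("top","scene"):
    p=manip.camera_params(n);im=cv2.imread(f"pics/{n}0.png")
    hsv=cv2.cvtColor(im,cv2.COLOR_BGR2HSV)
    m=((hsv[...,2]<75)&(hsv[...,1]<90)).astype('uint8')*255
    if n=="top": m[:205]=0;m[270:]=0;m[:,:168]=0;m[:,412:]=0
    else: m[:214]=0;m[380:]=0;m[:,:255]=0;m[:,428:]=0
    m=cv2.morphologyEx(m,cv2.MORPH_CLOSE,np.ones((3,3)))
    m=cv2.morphologyEx(m,cv2.MORPH_OPEN,np.ones((7,7)))
    cv2.imwrite(f"pics/m_{n}.png",m)
    cs,_=cv2.findContours(m,cv2.RETR_EXTERNAL,cv2.CHAIN_APPROX_NONE)
    L=[]
    for c in cs:
        if cv2.contourArea(c)<250: continue
        r=cv2.minAreaRect(c);mm=cv2.moments(c);cen=(mm['m10']/mm['m00'],mm['m01']/mm['m00'])
        L.append(cen);print(n,np.round(cen,1),np.round(r[1],1),cv2.contourArea(c),onz(p,*cen,.037).round(4))
    C[n]=L
E
```

```text
[[-0.001  0.226  0.974]
 [-0.001  0.974 -0.226]
 [-1.    -0.002 -0.   ]]
top [383.8 245. ] [40.1 40.7] 1265.5 [ 0.5148 -0.1621  0.037 ]
top [336.4 240.6] [39.9 31.3] 1175.5 [ 0.5244 -0.0542  0.037 ]
top [289.5 237.3] [39.4 31.4] 1161.5 [0.5315 0.0529 0.037 ]
top [241.7 239.4] [50. 39.] 1404.0 [0.526 0.162 0.037]
top [196.1 231. ] [40.4 31.4] 1164.0 [0.5448 0.2667 0.037 ]
scene [389.2 296.9] [18.1 27.4] 351.0 [0.4665 0.1692 0.037 ]
```

```bash
python3 -c "
import cv2
a=cv2.imread('pics/top0.png')[150:300,150:430];cv2.imwrite('pics/c1.png',cv2.resize(a,(784,420),interpolation=2))
a=cv2.imread('pics/scene0.png')[195:415,200:460];cv2.imwrite('pics/c2.png',cv2.resize(a,(700,592),interpolation=2))"
```

```text
(no output)
```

View pics/c1.png

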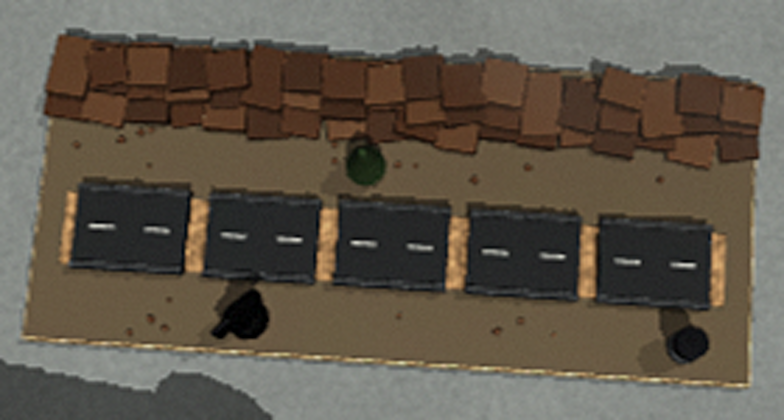

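View pics/c2.png

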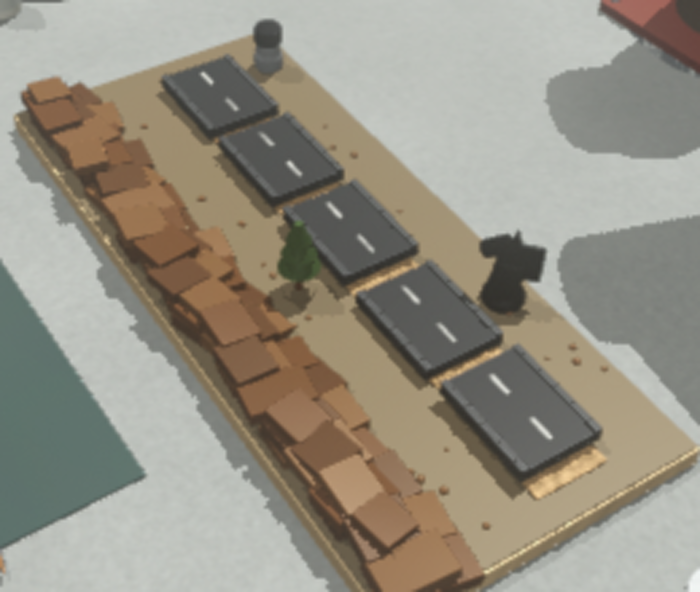

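```bash
python3 - <<'E'
from cell import manip
from h import *
P={n:manip.camera_params(n) for n in("top","scene")}
mid={}
for n in P:
    im=cv2.imread(f"pics/{n}0.png");hsv=cv2.cvtColor(im,cv2.COLOR_BGR2HSV)
    dk=((hsv[...,2]<85)&(hsv[...,1]<90)).astype('uint8')
    road=cv2.morphologyEx(dk,cv2.MORPH_CLOSE,np.ones((9,9)))
    road=cv2.erode(road,np.ones((5,5)))
    b=((im.min(2)>95)&(road>0)).astype('uint8')
    roi=(slice(215,265),slice(165,415)) if n=="top" else (slice(215,380),slice(255,430))
    z=np.zeros_like(b);z[roi]=b[roi]
    k,l,st,ce=cv2.connectedComponentsWithStats(z,connectivity=8)
    g=im.astype(float).min(2)
    pts=[]
    for i in range(1,k):
        if st[i,4]<3: continue
        ys,xs=np.where(cv2.dilate((l==i).astype('uint8'),np.ones((3,3)))>0);w=np.clip(g[ys,xs]-60,0,None)
        pts.append(((xs*w).sum()/w.sum(),(ys*w).sum()/w.sum(),st[i,4]))
    pts=np.array(pts);pts=pts[np.argsort(pts[:,0] if n=="top" else -pts[:,1])]
    print(n,len(pts));print(pts.round(1).tolist())
    if len(pts)==10: mid[n]=(pts[0::2,:2]+pts[1::2,:2])/2
if len(mid)==2:
    X=[]
    for a,b in zip(mid['top'],mid['scene']):
        o1,d1=ray(P['top'],*a);o2,d2=ray(P['scene'],*b)
        t=np.linalg.lstsq(np.c_[d1,-d2],o2-o1,rcond=None)[0]
        x1=o1+d1*t[0];x2=o2+d2*t[1];X.append((x1+x2)/2);print(((x1+x2)/2).round(4),np.linalg.norm(x1-x2).round(4), onz(P['top'],*a,.035).round(4),onz(P['scene'],*b,.035).round(4))
E
```

```text
top 25
[[185.6, 230.3, 16.0], [205.6, 231.6, 16.0], [219.3, 244.5, 8.0], [219.5, 231.0, 12.0], [220.4, 225.8, 11.0], [232.9, 233.7, 14.0], [253.1, 235.1, 13.0], [264.4, 241.2, 3.0], [264.6, 244.9, 4.0], [265.1, 248.2, 5.0], [266.2, 231.8, 17.0], [266.4, 226.1, 6.0], [279.2, 236.4, 17.0], [299.6, 237.9, 13.0], [311.3, 242.5, 10.0], [311.7, 250.4, 9.0], [312.1, 233.8, 7.0], [326.4, 239.6, 17.0], [347.2, 241.1, 12.0], [358.8, 252.3, 10.0], [359.4, 242.7, 12.0], [359.6, 231.9, 3.0], [359.7, 238.0, 5.0], [373.9, 243.0, 13.0], [394.0, 244.3, 15.0]]
scene 5
[[381.5, 314.6, 11.0], [309.7, 275.3, 6.0], [307.4, 272.6, 3.0], [299.7, 264.8, 6.0], [287.0, 250.5, 18.0]]
```

```bash
python3 - <<'E'
from cell import manip
from h import *
P={n:manip.camera_params(n) for n in("top","scene")}
T=np.array([[185.6,230.3],[205.6,231.6],[232.9,233.7],[253.1,235.1],[279.2,236.4],[299.6,237.9],[326.4,239.6],[347.2,241.1],[373.9,243.0],[394,244.3]])
im=cv2.imread("pics/scene0.png");g=im.astype(np.float32).min(2)
th=cv2.morphologyEx(g,cv2.MORPH_TOPHAT,np.ones((13,13)))
X=[]
for i,t in enumerate(T):
    w=proj(P['scene'],onz(P['top'],*t,.036)); u,v=int(round(w[0])),int(round(w[1]))
    win=th[v-7:v+8,u-7:u+8];win=np.where(win>0.4*win.max(),win,0)
    k,l,st,ce=cv2.connectedComponentsWithStats((win>0).astype('uint8'),connectivity=8)
    l0=l[np.unravel_index(win.argmax(),win.shape)];win=win*(l==l0)
    ys,xs=np.mgrid[v-7:v+8,u-7:u+8];c=((xs*win).sum()/win.sum(),(ys*win).sum()/win.sum())
    o1,d1=ray(P['top'],*t);o2,d2=ray(P['scene'],*c)
    tt=np.linalg.lstsq(np.c_[d1,-d2],o2-o1,rcond=None)[0]
    x1=o1+d1*tt[0];x2=o2+d2*tt[1];X.append((x1+x2)/2)
    print(np.round(w,1),np.round(c,1),X[-1].round(4),round(np.linalg.norm(x1-x2),4))
X=np.array(X);m=(X[::2]+X[1::2])/2;print(m.round(4))
y=np.array([2,1,0,-1,-2])*.108
d=m[0]-m[4];print(np.hypot(d[0],d[1]),np.arctan2(-d[0],d[1]),m.mean(0))
E
```

```text
[400.9 353.4] [400.6 353.6] [0.5469 0.2912 0.0354] 0.0005
[385.4 337. ] [385.1 337.2] [0.5441 0.2452 0.0355] 0.0005
[366.  316.1] [365.6 318.3] [0.5404 0.1833 0.031 ] 0.0005
[352.6 301.8] [352.6 304.5] [0.5372 0.1373 0.0297] 0.0006
[336.  284.8] [335.5 285.1] [0.5341 0.0763 0.0352] 0.0009
[324.2 272.2] [323.9 272.8] [0.5308 0.0298 0.0342] 0.0003
[309.5 256.7] [308.5 256.8] [ 0.5277 -0.0322  0.0353] 0.0022
[299.  245.4] [298.8 246.5] [ 0.524  -0.0791  0.0328] 0.0002
[286.3 231.8] [286.  233.6] [ 0.5203 -0.1405  0.0305] 0.0003
[277.1 222.2] [276.4 223.6] [ 0.5178 -0.1868  0.0314] 0.0008
[[ 0.5455  0.2682  0.0355]
 [ 0.5388  0.1603  0.0304]
 [ 0.5324  0.053   0.0347]
 [ 0.5259 -0.0556  0.034 ]
 [ 0.519  -0.1636  0.031 ]]
0.4326209021291312 -0.06110829852970009 [0.53230845 0.05244553 0.03311287]
```

Call:
arm_command(series=[[0,0,0,6.7],[0,0,0,6.7],[0,0,0,6.7],[0,0,0,6.7],[0,0,0,6.7],[0,0,0,6.7],[0,0,0,6.7],[0,0,0,6.7],[0,0,0,6.7],[0,0,0,6.7],[0,0,0,6.7],[0,0,0,6.7]], jaw=255, force=20)

```text
time_s: 1.15
eef_pos: [0.141, 0.6086, 0.2221]
tool_rot: [-0.343, 1.57, -1.979]
wrist_force: [0.4, -0.5, 0.4]
opening: 0.0148
```

Call:
arm_command(series=[[0,20,13,0],[0,36,23,0],[0,36,23,0],[0,36,23,0],[0,36,23,0],[0,36,23,0],[0,36,23,0],[0,36,23,0],[0,36,23,0],[0,36,23,0],[0,36,23,0],[0,0,0,0]])

```text
time_s: 2.15
eef_pos: [0.5027, 0.3444, 0.2222]
tool_rot: [0.877, 1.567, -0.76]
wrist_force: [-1.1, 0.2, -0.2]
opening: 0.0005
```

```bash
cat >> h.py <<'E'
SEG=np.array([[.5455,.2682,.0355],[.5388,.1603,.0304],[.5324,.053,.0347],[.5259,-.0556,.034],[.519,-.1636,.031]])
E_=np.array([.0611,.9981])
def st(i=0,off=35):
    from cell import manip
    s=manip.get_state();M=rot(s['tool_rot'])
    t=np.r_[SEG[i,:2]+E_*off/1000,SEG[i,2]]
    print(round(s['time_s'],2),'pos',(s['eef_pos']*1000).round(1),'tooly yaw',np.degrees(np.arctan2(M[1,1],M[0,1])).round(2),'xaxis',M[:,0].round(4),'F',np.round(s['wrist_force'],2),'T',np.round(s['torque'],2),'open',round(s['opening'],4))
    print('to go tool mm',(M.T@(t-s['eef_pos'])*1000).round(1))
E
python3 -c "from h import *;st(0)"
```

```text
2.15 pos [502.7 344.4 222.2] tooly yaw -3.81 xaxis [ 0.0025 -0.0024 -1.    ] F [-1.07  0.24 -0.19] T [-0.09  0.08 -0.03] open 0.0005
to go tool mm [186.9  47.1  37.8]
```

Call:
arm_command(series=[[5,20,15,0],[20,21,17,0],[30,6,6,0],[30,0,0,0],[30,0,0,0],[30,0,0,0],[20,0,0,0],[10,0,0,0],[0,0,0,0]])

```text
time_s: 2.9
eef_pos: [0.5395, 0.308, 0.0442]
tool_rot: [-1.118, 1.565, -2.749]
wrist_force: [-0.5, -0.5, -0.1]
opening: -0.0001
```

```bash
python3 - <<'E'
from h import *
st(0)
from cell import manip
cv2.imwrite("pics/top1.png",cv2.resize(manip.snapshot("top")[150:300,130:430],(800,400)))
cv2.imwrite("pics/scene1.png",cv2.resize(manip.snapshot("scene")[195:415,200:460],(700,592)))
E
```

```text
2.9 pos [539.5 308.   44.2] tooly yaw -3.45 xaxis [-0.0055 -0.0023 -1.    ] F [-0.47 -0.48 -0.09] T [-0.1   0.05 -0.02] open -0.0001
to go tool mm [8.7 8.5 4.3]
```

View pics/scene1.png

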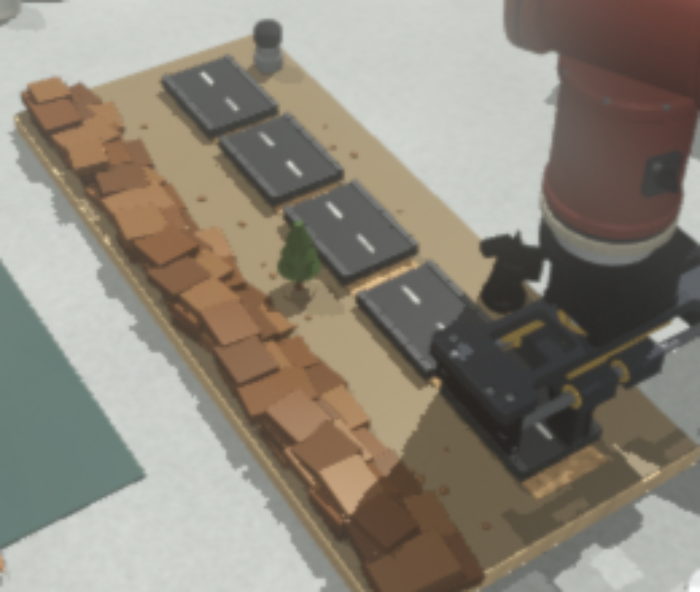

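```bash
python3 -c "from h import *;st(0)"
```

```text
3.0 pos [542.3 309.2  48.2] tooly yaw -3.44 xaxis [ 5.e-04  2.e-04 -1.e+00] F [ 0.2   0.4  -0.02] T [-0.13  0.01  0.01] open 0.0007
to go tool mm [12.7  5.7  5.7]
```

Call:
arm_command(series=[[0,3,3,0],[3,2.7,2.7,0],[3,0,0,0],[2,0,0,0],[1,0,0,0],[0,0,0,0]])

```text
time_s: 3.5
eef_pos: [0.547, 0.3027, 0.0383]
tool_rot: [-1.149, 1.57, -2.78]
wrist_force: [-0.0, -0.1, -0.2]
opening: 0.0002
```

```bash
python3 -c "from h import *;st(0)"
```

```text
3.5 pos [547.  302.7  38.3] tooly yaw -3.46 xaxis [-5.e-04 -2.e-04 -1.e+00] F [-0.   -0.06 -0.16] T [-0.08  0.04 -0.03] open 0.0002
to go tool mm [ 2.8  0.6 -0.5]
```

Call:
arm_command(series=[[1,0,0,0],[0.5,0,0,0],[0.5,0,0,0],[0,0,0,0]])

```text
time_s: 3.83
eef_pos: [0.5472, 0.3029, 0.0364]
tool_rot: [-1.35, 1.571, -2.981]
wrist_force: [0.0, 0.2, 0.6]
opening: 0.0007
```

Call:
arm_command(series=[[0.5,0,0,0],[0.5,0,0,0],[0,0,0,0]])

```text
time_s: 4.08
eef_pos: [0.5474, 0.3029, 0.0356]
tool_rot: [1.953, 1.571, 0.322]
wrist_force: [0.1, 0.3, -0.0]
opening: 0.0003
```

Call:
arm_command(series=[[0.5,0,0,0],[0.5,0,0,0],[0,0,0,0]])

```text
time_s: 4.33
eef_pos: [0.5474, 0.303, 0.0346]
tool_rot: [2.59, 1.57, 0.959]
wrist_force: [-0.0, 0.4, 0.5]
opening: 0.0004
```

Call:
arm_command(series=[[0.5,0,0,0],[0.5,0,0,0],[0,0,0,0]])

```text
time_s: 4.58
eef_pos: [0.5474, 0.3029, 0.0336]
tool_rot: [2.231, 1.57, 0.6]
wrist_force: [-1.1, 0.1, 1.0]
opening: 0.0004
```

Call:
arm_command(series=[[0.5,0,0,0],[0.5,0,0,0],[0,0,0,0]])

```text
time_s: 4.83
eef_pos: [0.5474, 0.3029, 0.0328]
tool_rot: [2.204, 1.57, 0.573]
wrist_force: [-0.2, 1.4, 2.8]
opening: 0.0004
```

Call:
arm_command(series=[[0.5,0,0,0],[0,0,0,0]])

```text
time_s: 5.0
eef_pos: [0.5475, 0.303, 0.0326]
tool_rot: [2.107, 1.57, 0.476]
wrist_force: [-1.3, 0.1, 5.5]
opening: 0.0004
```

Call:
arm_command(series=[[0.5,0,0,0],[0,0,0,0]])

```text
time_s: 5.17
eef_pos: [0.5475, 0.303, 0.0325]
tool_rot: [2.188, 1.57, 0.557]
wrist_force: [-2.1, 0.9, 7.8]
opening: 0.0004
```

```bash
python3 - <<'E'
from h import *
st(0)
from cell import manip
cv2.imwrite("pics/scene2.png",cv2.resize(manip.snapshot("scene")[195:415,200:460],(700,592)))
st(0)
E
```

```text
5.17 pos [547.5 303.   32.5] tooly yaw -3.45 xaxis [ 4.e-04  2.e-04 -1.e+00] F [-2.06  0.92  7.82] T [-0.14  0.55 -0.04] open 0.0004
to go tool mm [-3.   0.1 -0.2]
5.22 pos [547.5 303.   32.5] tooly yaw -3.45 xaxis [ 5.e-04  2.e-04 -1.e+00] F [-1.97  0.74  8.06] T [-0.17  0.5  -0.03] open 0.0008
to go tool mm [-3.   0.1 -0.1]
```

View pics/scene2.png

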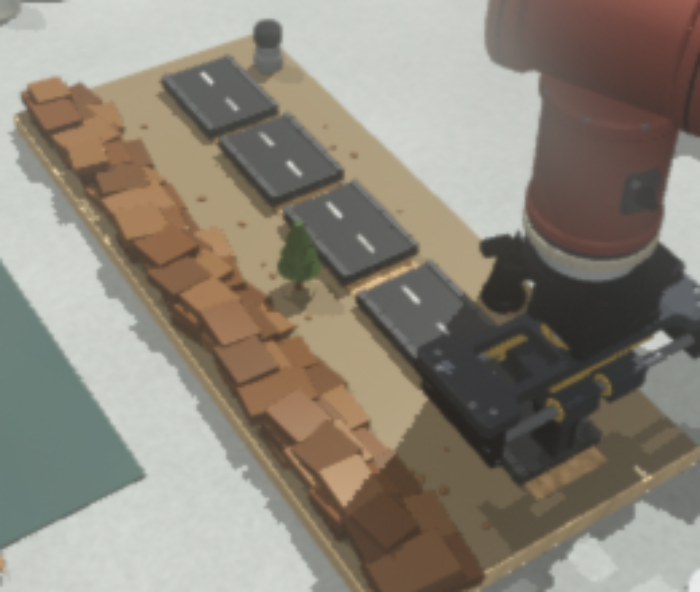

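Call:
arm_command(series=[[-5,0,0,0],[-15,0,0,0],[0,0,20,0],[0,0,30,0],[0,0,30,0],[0,0,20,0],[0,0,8,0],[6,0,0,0],[6,0,0,0],[3,0,0,0],[0,0,0,0]])

```text
time_s: 6.13
eef_pos: [0.5397, 0.1959, 0.035]
tool_rot: [-1.402, 1.569, -3.032]
wrist_force: [-0.3, 0.7, 0.5]
opening: 0.0004
```

```bash
python3 - <<'E'
from h import *
st(1)
from cell import manip
cv2.imwrite("pics/scene3.png",cv2.resize(manip.snapshot("scene")[195:415,200:460],(700,592)))
st(1)
E
```

```text
6.13 pos [539.7 195.9  35. ] tooly yaw -3.39 xaxis [-2.3e-03 -2.0e-04 -1.0e+00] F [-0.29  0.73  0.54] T [-0.08  0.12 -0.03] open 0.0004
to go tool mm [4.6 1.2 0.6]
6.18 pos [540.  195.9  35.5] tooly yaw -3.38 xaxis [-1.7e-03 -2.0e-04 -1.0e+00] F [-0.35  0.85 -0.11] T [-0.12  0.02 -0.  ] open 0.0004
to go tool mm [5.1 1.  0.6]
```

View pics/scene3.png

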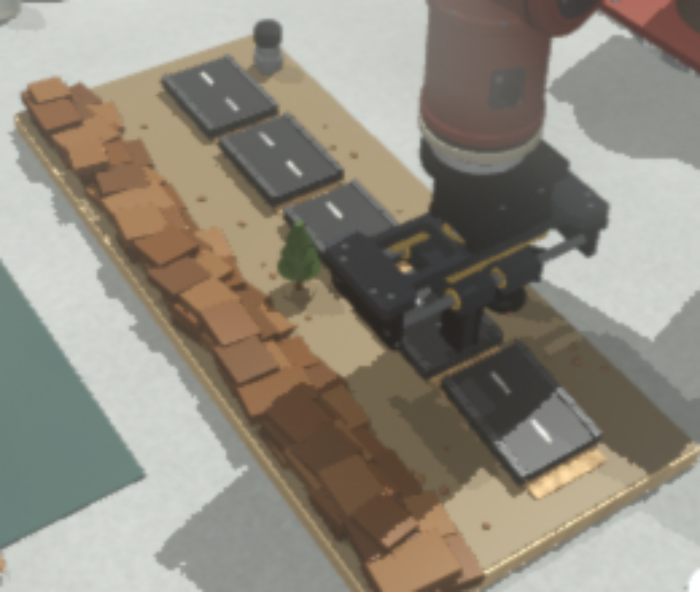

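```bash
python3 - <<'E'
import cv2,numpy as np
a=cv2.imread('pics/c2.png').astype(np.float32).min(2);b=cv2.imread('pics/scene3.png').astype(np.float32).min(2)
a=cv2.resize(cv2.imread('pics/scene0.png')[195:415,200:460],(700,592)).astype(np.float32).min(2)
for nm,(x,y) in {'near':(541,428),'far':(500,383)}.items():
    t=a[y-14:y+14,x-16:x+16];w=b[y-26:y+26,x-28:x+28]
    r=cv2.matchTemplate(w,t,cv2.TM_CCOEFF_NORMED);_,v,_,l=cv2.minMaxLoc(r);print(nm,v,l[0]-12,l[1]-12)
E
```

```text
near 0.9642190933227539 0 3
far 0.9663083553314209 1 -1
```

Call:
arm_command(series=[[1.5,1,0.5,0],[1.5,0,0,0],[1,0,0,0],[0,0,0,0]])

```text
time_s: 6.52
eef_pos: [0.5416, 0.1946, 0.0323]
tool_rot: [-1.284, 1.571, -2.915]
wrist_force: [-0.5, -0.2, 0.3]
opening: 0.0002
```

Call:
arm_command(series=[[0.5,0,0,0],[0.5,0,0,0],[0.5,0,0,0],[0,0,0,0]])

```text
time_s: 6.85
eef_pos: [0.5419, 0.1945, 0.0314]
tool_rot: [2.089, 1.57, 0.458]
wrist_force: [-1.0, 0.1, 2.4]
opening: 0.0008
```

Call:
arm_command(series=[[0.5,0,0,0],[0.5,0,0,0],[0,0,0,0]])

```text
time_s: 7.1
eef_pos: [0.542, 0.1946, 0.0311]
tool_rot: [2.015, 1.571, 0.384]
wrist_force: [-3.5, 0.4, 8.4]
opening: 0.0003
```

Call:
arm_command(series=[[0.5,0,0,0],[0,0,0,0]])

```text
time_s: 7.27
eef_pos: [0.542, 0.1946, 0.031]
tool_rot: [1.947, 1.571, 0.316]
wrist_force: [-5.1, -0.2, 11.6]
opening: 0.0004
```

Call:
arm_command(series=[[-6,0,0,0],[-17,0,0,0],[-4,0,-14,0],[0,0,-20,0],[0,0,-4,0],[0,0,0,0]])

```text
time_s: 7.77
eef_pos: [0.544, 0.2339, 0.0565]
tool_rot: [2.26, 1.57, 0.63]
wrist_force: [-0.0, -0.1, -0.4]
opening: 0.0004
```

```bash
python3 -c "from h import *;st(0,-35)"
```

```text
7.77 pos [544.  233.9  56.5] tooly yaw -3.34 xaxis [ 5.e-04  3.e-04 -1.e+00] F [-0.03 -0.1  -0.39] T [-0.12  0.04  0.03] open 0.0004
to go tool mm [21.  -0.6  0.7]
```

Expect first contact near 39–40 mm if it is tipped, else about 36 mm.

Call:
arm_command(series=[[6,0,0,0],[5,0,0,0],[3,0,0,0],[0,0,0,0]])

```text
time_s: 8.1
eef_pos: [0.5428, 0.2315, 0.0408]
tool_rot: [-1.202, 1.568, -2.834]
wrist_force: [0.4, 0.4, 0.4]
opening: 0.0002
```

Call:
arm_command(series=[[1,0,0,0],[1,0,0,0],[0,0,0,0]])

```text
time_s: 8.35
eef_pos: [0.5441, 0.2321, 0.0405]
tool_rot: [-0.225, 1.571, -1.856]
wrist_force: [-0.3, 0.3, -0.1]
opening: 0.0007
```

Call:
arm_command(series=[[1,0,0,0],[0,0,0,0]])

```text
time_s: 8.52
eef_pos: [0.5443, 0.2323, 0.0397]
tool_rot: [1.598, 1.57, -0.033]
wrist_force: [0.3, -0.9, 0.7]
opening: 0.0004
```

Call:
arm_command(series=[[1,0,0,0],[0,0,0,0]])

```text
time_s: 8.68
eef_pos: [0.5442, 0.2324, 0.0386]
tool_rot: [1.77, 1.57, 0.139]
wrist_force: [0.7, -1.0, 0.6]
opening: 0.0005
```

Call:
arm_command(series=[[1,0,0,0],[0,0,0,0]])

```text
time_s: 8.85
eef_pos: [0.5441, 0.2324, 0.0375]
tool_rot: [1.888, 1.571, 0.257]
wrist_force: [0.9, -0.5, 1.1]
opening: 0.0004
```

Call:
arm_command(series=[[1,0,0,0],[0,0,0,0]])

```text
time_s: 9.02
eef_pos: [0.544, 0.2324, 0.0364]
tool_rot: [-1.446, 1.571, -3.077]
wrist_force: [0.8, -0.6, -1.0]
opening: 0.0005
```

Call:
arm_command(series=[[1,0,0,0],[0,0,0,0]])

```text
time_s: 9.18
eef_pos: [0.544, 0.2324, 0.0354]
tool_rot: [-0.828, 1.571, -2.459]
wrist_force: [-0.6, -0.4, 0.7]
opening: 0.0002
```

Call:
arm_command(series=[[1,0,0,0],[0,0,0,0]])

```text
time_s: 9.35
eef_pos: [0.544, 0.2323, 0.0344]
tool_rot: [0.233, 1.571, -1.398]
wrist_force: [-0.9, -1.0, 1.6]
opening: -0.0
```

Call:
arm_command(series=[[1,0,0,0],[0,0,0,0]])

```text
time_s: 9.52
eef_pos: [0.544, 0.2323, 0.0334]
tool_rot: [-0.415, 1.571, -2.046]
wrist_force: [-0.0, -0.5, 1.0]
opening: 0.0004
```

Call:
arm_command(series=[[1,0,0,0],[0,0,0,0]])

```text
time_s: 9.68
eef_pos: [0.5441, 0.2324, 0.0327]
tool_rot: [1.346, 1.571, -0.285]
wrist_force: [-0.8, -1.1, 1.4]
opening: 0.0004
```

```bash
python3 - <<'E'
from h import *
st(0,-35)
from cell import manip
im=manip.snapshot("scene")[280:400,320:440]
cv2.imwrite("pics/scene4.png",np.hstack([cv2.resize(cv2.imread("pics/scene0.png")[280:400,320:440],(400,400)),cv2.resize(im,(400,400))]))
E
```

```text
9.68 pos [544.1 232.4  32.7] tooly yaw -3.45 xaxis [ 1.e-04 -0.e+00 -1.e+00] F [-0.79 -1.09  1.45] T [-0.23  0.14 -0.  ] open 0.0004
to go tool mm [-2.8 -0.8 -0.9]
```

View pics/scene4.png

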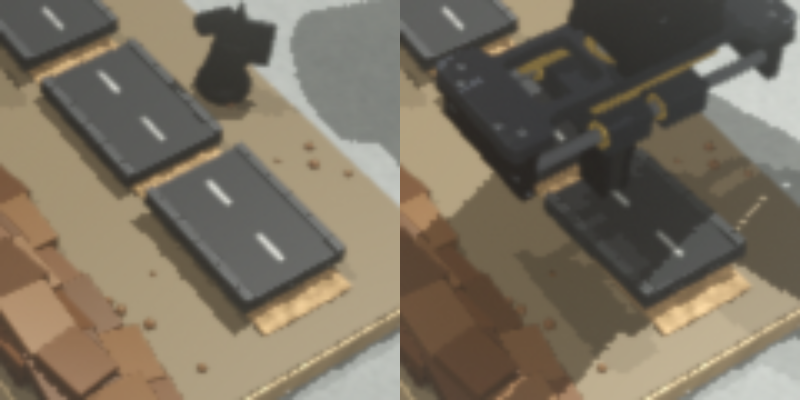

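Call:
arm_command(series=[[-5,0,0,0],[-10,0,0,0],[0,0,-12,0],[0,-0.8,-18,0],[0,0,-6,0],[0,0,0,0],[0,0,0,0]])

```text
time_s: 10.32
eef_pos: [0.5452, 0.2688, 0.0475]
tool_rot: [-0.339, 1.57, -1.968]
wrist_force: [-0.4, -0.1, -0.5]
opening: 0.0007
```

```bash
python3 - <<'E'
from h import *
st(0,0)
from cell import manip
im=manip.snapshot("scene")[280:400,320:440]
cv2.imwrite("pics/scene5.png",np.hstack([cv2.resize(cv2.imread("pics/scene0.png")[280:400,320:440],(400,400)),cv2.resize(im,(400,400))]))
E
```

```text
10.32 pos [545.2 268.8  47.5] tooly yaw -3.37 xaxis [-1.e-04 -3.e-04 -1.e+00] F [-0.41 -0.09 -0.53] T [-0.1  -0.    0.03] open 0.0007
to go tool mm [12.   0.4  0.6]
```

View pics/scene5.png

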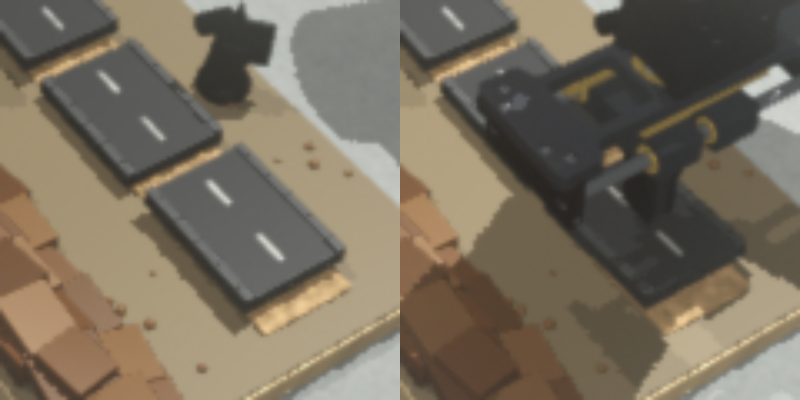

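Call:
arm_command(series=[[4,0.4,0.6,0],[4,0,0,0],[2,0,0,0],[1,0,0,0],[0,0,0,0]])

```text
time_s: 10.78
eef_pos: [0.5455, 0.2674, 0.0362]
tool_rot: [-1.172, 1.57, -2.804]
wrist_force: [0.5, 0.1, 0.8]
opening: 0.0007
```

Call:
arm_command(series=[[1,0,0,0],[0.5,0,0,0],[0,0,0,0]])

```text
time_s: 11.03
eef_pos: [0.5458, 0.2678, 0.0356]
tool_rot: [-1.212, 1.571, -2.843]
wrist_force: [-2.5, -0.6, 5.6]
opening: 0.0003
```

Call:
arm_command(series=[[0.5,0,0,0],[0.5,0,0,0],[0,0,0,0]])

```text
time_s: 11.28
eef_pos: [0.5458, 0.2678, 0.0353]
tool_rot: [-0.622, 1.571, -2.253]
wrist_force: [-4.2, -1.7, 8.6]
opening: 0.0006
```

Call:
arm_command(series=[[0.5,0,0,0],[0.5,0,0,0],[0,0,0,0]])

```text
time_s: 11.53
eef_pos: [0.5458, 0.2678, 0.0345]
tool_rot: [-0.66, 1.571, -2.291]
wrist_force: [-4.9, -1.0, 11.3]
opening: 0.0003
```

Call:
arm_command(series=[[0.5,0,0,0],[0.5,0,0,0],[0,0,0,0]])

```text
time_s: 11.78
eef_pos: [0.5458, 0.2678, 0.0335]
tool_rot: [-0.529, 1.571, -2.159]
wrist_force: [-5.4, -1.5, 11.3]
opening: 0.0004
```

It is sliding in; continue.

Call:
arm_command(series=[[0.5,0,0,0],[0.5,0,0,0],[0.5,0,0,0],[0,0,0,0]])

```text
time_s: 12.12
eef_pos: [0.5458, 0.2678, 0.032]
tool_rot: [-0.183, 1.571, -1.813]
wrist_force: [-5.2, -2.3, 10.3]
opening: 0.0008
```

Call:
arm_command(series=[[0.5,0,0,0],[0.5,0,0,0],[0,0,0,0]])

```text
time_s: 12.37
eef_pos: [0.5458, 0.2678, 0.0313]
tool_rot: [-0.652, 1.571, -2.283]
wrist_force: [-6.8, -1.7, 12.5]
opening: 0.0003
```

Call:
arm_command(series=[[0.5,0,0,0],[0.5,0,0,0],[0,0,0,0]])

```text
time_s: 12.62
eef_pos: [0.5459, 0.2678, 0.0311]
tool_rot: [-0.675, 1.57, -2.306]
wrist_force: [-8.9, -4.0, 18.7]
opening: 0.0005
```

Call:
arm_command(series=[[0.5,0,0,0],[0.5,0,0,0],[0.5,0,0,0],[0,0,0,0],[0,0,0,0]])

```text
time_s: 13.03
eef_pos: [0.5459, 0.2678, 0.0308]
tool_rot: [-0.613, 1.57, -2.244]
wrist_force: [-12.5, -4.1, 27.0]
opening: 0.0004
```

Call:
arm_command(series=[[-2,0,0,0],[-4,0,0,0],[-12,0,0,0],[0,0,-12,0],[0,0,-18,0],[0,0,-5,0],[0,0,0,0]])

```text
time_s: 13.62
eef_pos: [0.5479, 0.3043, 0.0452]
tool_rot: [2.352, 1.57, 0.723]
wrist_force: [0.5, -0.5, -1.1]
opening: 0.0006
```

```bash
python3 -c "from h import *;st(0,35)"
```

```text
13.62 pos [547.9 304.3  45.2] tooly yaw -3.35 xaxis [ 6.e-04  5.e-04 -1.e+00] F [ 0.45 -0.5  -1.14] T [-0.09  0.06 -0.  ] open 0.0006
to go tool mm [ 9.7 -0.2  1.2]
```

Call:
arm_command(series=[[5,0,1,0],[4,0,0,0],[2,0,0,0],[1,0,0,0],[0,0,0,0]])

```text
time_s: 14.03
eef_pos: [0.5474, 0.301, 0.0323]
tool_rot: [-1.086, 1.569, -2.717]
wrist_force: [0.7, 0.5, -0.1]
opening: 0.0009
```

Call:
arm_command(series=[[0.5,0,0,0],[0.5,0,0,0],[0,0,0,0]])

```text
time_s: 14.28
eef_pos: [0.5479, 0.3016, 0.0321]
tool_rot: [1.803, 1.571, 0.172]
wrist_force: [-0.0, -0.0, -0.3]
opening: 0.0007
```

Call:
arm_command(series=[[0.5,0,0,0],[0.5,0,0,0],[0,0,0,0]])

```text
time_s: 14.53
eef_pos: [0.5479, 0.3017, 0.0311]
tool_rot: [1.99, 1.571, 0.359]
wrist_force: [0.2, -0.0, 0.6]
opening: 0.0005
```

Call:
arm_command(series=[[0.5,0,0,0],[0,0,0,0]])

```text
time_s: 14.7
eef_pos: [0.5479, 0.3017, 0.031]
tool_rot: [1.669, 1.571, 0.038]
wrist_force: [-1.7, -0.2, 3.9]
opening: 0.0003
```

Call:
arm_command(series=[[0.5,0,0,0],[0,0,0,0]])

```text
time_s: 14.87
eef_pos: [0.5479, 0.3018, 0.0309]
tool_rot: [1.544, 1.571, -0.087]
wrist_force: [-2.6, -1.8, 6.6]
opening: 0.0006
```

Call:
arm_command(series=[[-6,0,0,0],[-11,0,0,0],[0,0,18,0],[0,0,30,0],[0,0,18,0],[0,0,4,0],[5,0,0,0],[5,0,0,0],[2,0,0,0],[0,0,0,0],[0,0,0,0]])

```text
time_s: 15.78
eef_pos: [0.5432, 0.2326, 0.0345]
tool_rot: [-1.419, 1.57, -3.049]
wrist_force: [-0.4, -0.1, 0.0]
opening: 0.0004
```

Call:
arm_command(series=[[0.5,0,0,0],[0.5,0,0,0],[0,0,0,0]])

```text
time_s: 16.03
eef_pos: [0.5436, 0.2321, 0.034]
tool_rot: [1.836, 1.571, 0.205]
wrist_force: [0.1, -0.7, 0.9]
opening: 0.0004
```

Call:
arm_command(series=[[0.5,0,0,0],[0.5,0,0,0],[0,0,0,0]])

```text
time_s: 16.28
eef_pos: [0.5436, 0.2318, 0.033]
tool_rot: [-1.111, 1.571, -2.742]
wrist_force: [-0.6, -0.4, -0.5]
opening: 0.0002
```

Call:
arm_command(series=[[0.5,0,0,0],[0.5,0,0,0],[0,0,0,0]])

```text
time_s: 16.53
eef_pos: [0.5435, 0.2318, 0.032]
tool_rot: [-1.036, 1.571, -2.667]
wrist_force: [-0.2, -0.3, -0.4]
opening: 0.0002
```

Call:
arm_command(series=[[0.5,0,0,0],[0.5,0,0,0],[0,0,0,0]])

```text
time_s: 16.78
eef_pos: [0.5436, 0.2318, 0.0311]
tool_rot: [0.325, 1.571, -1.306]
wrist_force: [0.3, -0.5, 0.8]
opening: 0.0001
```

Call:
arm_command(series=[[0.5,0,0,0],[0,0,0,0]])

```text
time_s: 16.95
eef_pos: [0.5437, 0.2318, 0.031]
tool_rot: [1.103, 1.571, -0.528]
wrist_force: [-1.3, -0.1, 3.9]
opening: -0.0001
```

Both ends are stiff at the same height (31.0 mm). Move clear.

Call:
arm_command(series=[[-5,0,0,0],[-20,0,0,0],[-30,0,0,0],[-35,0,0,0],[-35,0,0,0],[-35,0,0,0],[-20,-25,-15,0],[0,-30,-25,0],[0,-30,-25,0],[0,-30,-25,0],[0,-30,-25,0],[0,-10,-10,0]])

```text
time_s: 17.95
eef_pos: [0.3928, 0.3685, 0.2109]
tool_rot: [-2.424, 1.569, 2.231]
wrist_force: [0.1, 0.7, -0.6]
opening: 0.0002
```

Call:
arm_command(series=[[0,-30,-25,0],[0,-30,-25,0],[0,-30,-25,0],[0,-20,-20,0],[0,0,0,0],[0,0,0,0]])

```text
time_s: 18.45
eef_pos: [0.2911, 0.4682, 0.2106]
tool_rot: [1.397, 1.571, -0.231]
wrist_force: [0.4, -0.8, 0.2]
opening: 0.0006
```

```bash
python3 - <<'E'
from h import *
st(0,0)
from cell import manip
a=manip.snapshot("scene");b=manip.snapshot("top")
cv2.imwrite("pics/scene9.png",cv2.resize(a[195:415,200:460],(700,592)))
cv2.imwrite("pics/top9.png",np.vstack([cv2.resize(b[150:300,130:430],(600,300)),cv2.resize(cv2.imread('pics/top0.png')[150:300,130:430],(600,300))]))
E
```

```text
18.45 pos [291.1 468.2 210.6] tooly yaw -3.26 xaxis [ 2.e-04 -0.e+00 -1.e+00] F [ 0.36 -0.77  0.2 ] T [-0.1   0.03  0.05] open 0.0006
to go tool mm [175.2 265.3 185.2]
```

View pics/scene9.png

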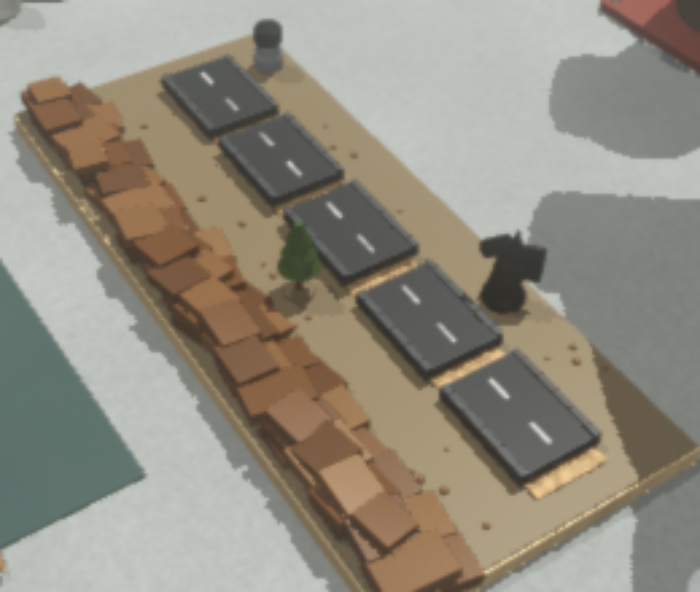

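View pics/top9.png

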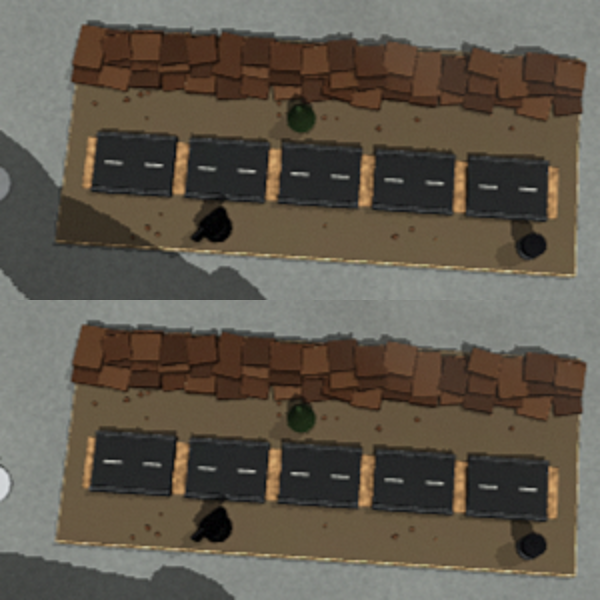

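The pictures show the first segment (near corner at 600,437 in the scene crop) sitting lower and level. The other segments, the knight and the tree are where they were, and the stand is only in shadow.

```bash
python3 -c "
from cell import manip
print(manip.finish_job())"
```

```text
the job is handed in; nothing more can be done
None
```

I found the loose road segment, pressed it home, moved the arm clear and handed the job in at about 18.5 s. It is the one at the +y end of the row.

- **Finding it:** Pressing its +y end sank at about 1 N and met the cork about 2 mm below the height measured by camera. The picture afterwards showed it had stayed tipped. The second segment was stiff straight away. I then pressed the loose one's other end; it went from about 40 mm down to below 33 mm at about 1 N, and the first end came up. I did not probe the other three, because the loose one was already found.
- **Seating it:** I pressed on its middle. The tongue slid in at about 11–12 N and met the cork at about 31 mm. I pressed on to 27 N and stopped.
- **Last checks:** Light presses on both ends were stiff at the same height, 31.0 mm, about 4–5 mm below the middle's height while loose. The final pictures show it level, with everything else on the board where it was.
- **What disagreed:**
  - The camera heights were about 1–2 mm off the touched heights.
  - The force while the tongue slid in read slightly under the stated 12–16 N, and a sideways force of up to 13 N showed during the firm press.
  - I did not look closely at the glue bottle or the half piece at the end, but the arm never went near them.

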